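# Size a trial spacer on the slot gauge

## Task

Find the size of the trial spacer that stands in the holder's blue pocket: take it out by its handle and, beginning with the narrowest slot of the gauge, press its blade gently onto one slot after the next until the first one accepts it. Leave it there, pushed fully home with its collar flat on the gauge, and let go; never force it, and leave the other spacers and everything else alone.

Things in the scene. Friction and masses are not known exactly. Their poses are not given: they have to be found in the camera images.
- gauge: sizing gauge: black base 154 x 76 mm, 23 mm high, with an aluminium block 134 x 56 mm, flat top 54 mm above the worktop, 5 blind slots 36 mm deep in a row along x, widening toward +x (1 dot beside the narrowest, 5 beside the widest), not chamfered. The block floats on springs: it sinks from about 3 N on, 1 mm per 3 N, 8 mm at most, and rises again. Origin at centre of underside, z up.
- slot_1 (a point): centre of the mouth of gauge slot 1 (1 dot), 6.5 mm wide along the gauge's x, 31 mm long along its y; at x = -50 mm on the gauge, on its top face (54 mm up, sinking with the block). Axes as the gauge.
- slot_2 (a point): centre of the mouth of gauge slot 2 (2 dots), 9.5 mm wide along the gauge's x, 31 mm long along its y; at x = -30 mm on the gauge, on its top face (54 mm up, sinking with the block). Axes as the gauge.
- slot_3 (a point): centre of the mouth of gauge slot 3 (3 dots), 12.5 mm wide along the gauge's x, 31 mm long along its y; at x = -6 mm on the gauge, on its top face (54 mm up, sinking with the block). Axes as the gauge.
- slot_4 (a point): centre of the mouth of gauge slot 4 (4 dots), 15.5 mm wide along the gauge's x, 31 mm long along its y; at x = 21 mm on the gauge, on its top face (54 mm up, sinking with the block). Axes as the gauge.
- slot_5 (a point): centre of the mouth of gauge slot 5 (5 dots), 18.5 mm wide along the gauge's x, 31 mm long along its y; at x = 50 mm on the gauge, on its top face (54 mm up, sinking with the block). Axes as the gauge.
- blue_pocket (a point): centre of the mouth of the blue end pocket of the holder, 45 mm up. The holder is fixed, 56 x 178 mm and 45 mm high, with two white pockets and this blue one in a row along its y, 56 mm apart; the pockets are 16.5 mm wide (x), 31 mm long (y), 36 mm deep. z up.
- spacer_a: trial spacer, 83 mm high, 0.1 kg, upright in a holder pocket, collar resting on the holder's top. Steel blade 28 mm wide (y), 30 mm long, square-edged, below a collar 25 x 38 x 5 mm and a grey handle. Blade thickness (x) is 8, 11 or 14 mm, one of each; the three otherwise look alike, unmarked; any can be in any pocket. Origin at the blade's lower end, z up.
- spacer_a_grip (a point): centre of that spacer's grey handle, 59 mm above its foot; the handle is 12 mm thick (x), 24 mm wide (y), 48 mm high, the same on all three. x is the thickness direction, z up.
- spacer_a_foot (a point): centre of the blade's lower end of that spacer, 59 mm below its grip point, 30 mm below the collar's underside. Same axes. Fully home in a slot it lies 30 mm below the slot's mouth.
- spacer_b: trial spacer, 83 mm high, 0.1 kg, upright in a holder pocket, collar resting on the holder's top. Steel blade 28 mm wide (y), 30 mm long, square-edged, below a collar 25 x 38 x 5 mm and a grey handle. Blade thickness (x) is 8, 11 or 14 mm, one of each; the three otherwise look alike, unmarked; any can be in any pocket. Origin at the blade's lower end, z up.
- spacer_b_grip (a point): centre of that spacer's grey handle, 59 mm above its foot; the handle is 12 mm thick (x), 24 mm wide (y), 48 mm high, the same on all three. x is the thickness direction, z up.
- spacer_b_foot (a point): centre of the blade's lower end of that spacer, 59 mm below its grip point, 30 mm below the collar's underside. Same axes. Fully home in a slot it lies 30 mm below the slot's mouth.
- spacer_c: trial spacer, 83 mm high, 0.1 kg, upright in a holder pocket, collar resting on the holder's top. Steel blade 28 mm wide (y), 30 mm long, square-edged, below a collar 25 x 38 x 5 mm and a grey handle. Blade thickness (x) is 8, 11 or 14 mm, one of each; the three otherwise look alike, unmarked; any can be in any pocket. Origin at the blade's lower end, z up.
- spacer_c_grip (a point): centre of that spacer's grey handle, 59 mm above its foot; the handle is 12 mm thick (x), 24 mm wide (y), 48 mm high, the same on all three. x is the thickness direction, z up.
- spacer_c_foot (a point): centre of the blade's lower end of that spacer, 59 mm below its grip point, 30 mm below the collar's underside. Same axes. Fully home in a slot it lies 30 mm below the slot's mouth.
- vial_1_mid (a point): bystander: glass vial with dark cap, diameter 29 mm, 74 mm high; point half-way up
- jar_mid (a point): bystander: blue ointment jar, diameter 36 mm, 53 mm high; point half-way up
- tape_mid (a point): bystander: roll of tape lying flat, diameter 69 mm, 25 mm high; point half-way up
Mind the look-alikes: they are no part of the job. What is shaped like the spacer_b but green is not meant.

How it is judged:
On the way, in this order (a step that is already met when the one before it is completed fails the run):
1. a spacer is lifted out of the holder (height (world z) of any of spacer_a_foot, spacer_b_foot, spacer_c_foot above 0.05 m), for 0.1 s.
2. its blade is pressed on the mouth of the narrowest slot (((horizontal distance between spacer_a_foot and slot_1 below 0.007 m and contact force between spacer_a and gauge above 0.5 N and z of spacer_a_foot in the frame of slot_1 above -0.005 m) or (horizontal distance between spacer_b_foot and slot_1 below 0.007 m and contact force between spacer_b and gauge above 0.5 N and z of spacer_b_foot in the frame of slot_1 above -0.005 m) or (horizontal distance between spacer_c_foot and slot_1 below 0.007 m and contact force between spacer_c and gauge above 0.5 N and z of spacer_c_foot in the frame of slot_1 above -0.005 m))), for 0.03 s.
3. it is then tried on the second slot: pressed on its mouth, or, if it fits, sunk 10 mm into it (((horizontal distance between spacer_c_foot and slot_2 below 0.004 m and z of spacer_c_foot in the frame of slot_2 below -0.01 m) or (horizontal distance between spacer_a_foot and slot_2 below 0.007 m and contact force between spacer_a and gauge above 0.5 N and z of spacer_a_foot in the frame of slot_2 above -0.005 m) or (horizontal distance between spacer_b_foot and slot_2 below 0.007 m and contact force between spacer_b and gauge above 0.5 N and z of spacer_b_foot in the frame of slot_2 above -0.005 m))), for 0.03 s.
4. it goes on: 20 mm into the second slot if it fits there; else to the third slot, 10 mm into it if it fits, or pressed on its mouth (((horizontal distance between spacer_c_foot and slot_2 below 0.004 m and z of spacer_c_foot in the frame of slot_2 below -0.02 m) or (horizontal distance between spacer_a_foot and slot_3 below 0.004 m and z of spacer_a_foot in the frame of slot_3 below -0.01 m) or (horizontal distance between spacer_b_foot and slot_3 below 0.007 m and contact force between spacer_b and gauge above 0.5 N and z of spacer_b_foot in the frame of slot_3 above -0.005 m))), for 0.03 s.
At the end, for the whole second after the job is handed in: The spacer from the blue pocket stands at rest and upright in the narrowest slot that accepts its blade, within 4 mm of the slot's centre, its collar flat on the gauge (within 2 mm); the blue pocket is empty and the other two spacers are within 10 mm of where they were ((((horizontal distance between spacer_a_foot and slot_3 below 0.004 m and z of spacer_a_foot in the frame of slot_3 below -0.028 m) and angle between spacer_a's own z axis and vertical below 0.06 rad and linear speed of spacer_a below 0.01 m/s and horizontal distance between each of spacer_a_foot, spacer_b_foot, spacer_c_foot and blue_pocket above 0.03 m and distance of each of spacer_b_grip, spacer_c_grip from where it was at the start of the episode below 0.01 m) or ((horizontal distance between spacer_b_foot and slot_4 below 0.004 m and z of spacer_b_foot in the frame of slot_4 below -0.028 m) and angle between spacer_b's own z axis and vertical below 0.06 rad and linear speed of spacer_b below 0.01 m/s and horizontal distance between each of spacer_b_foot, spacer_a_foot, spacer_c_foot and blue_pocket above 0.03 m and distance of each of spacer_a_grip, spacer_c_grip from where it was at the start of the episode below 0.01 m) or ((horizontal distance between spacer_c_foot and slot_2 below 0.004 m and z of spacer_c_foot in the frame of slot_2 below -0.028 m) and angle between spacer_c's own z axis and vertical below 0.06 rad and linear speed of spacer_c below 0.01 m/s and horizontal distance between each of spacer_c_foot, spacer_a_foot, spacer_b_foot and blue_pocket above 0.03 m and distance of each of spacer_a_grip, spacer_b_grip from where it was at the start of the episode below 0.01 m))); the robot touches nothing.
It fails at once if a spacer is pressed on the gauge with more than 25 N (contact force between any of spacer_a, spacer_b, spacer_c and gauge above 25 N).
It fails at once if a bystander is pushed more than 30 mm (distance of any of vial_1_mid, jar_mid, tape_mid from where it was at the start of the episode above 0.03 m).
It also fails if it takes over 61 s, if anything falls off the work surface, if the arm or the gripper's body presses on something with over 40 N, if the wrist force passes 120 N, or if a joint passes its speed limit or range.

## Robot

A 6-joint arm with a two-finger parallel gripper is mounted at the origin on a cart in front of the work surface, level with it; the furniture and walls round the work are solid. World frame = base frame: x ahead of the robot, y to its left, z up, the work surface at z = 0. Lengths are in m, angles in rad, forces in N, time in s.
With the tool pointing down it reaches from about 0.3 to 0.825 m from the base axis. Payload 5.4 kg.
Tool frame: the origin (TCP) lies at the very end of the fingers, on their centre line; the grasp point (between the pads) lies behind it (bot.hold_point_z is the y of the grasp point in the tool frame, in m); y points along the fingers, x is the direction in which the jaws open and shut, and the axes are right-handed (so a half turn about y gives the same grasp; the last joint's range is limited). The gripper opens to 92 mm and grips with 3 to 60 N. Pads are 20 mm wide; open, the fingers measure 128 mm over their backs; the gripper's body (75 mm by 189 mm) begins 69 mm behind the grasp point.
Start: joints at [-1.426, 0.158, 1.597, -0, 1.386, -0.21], TCP at [0.2, -0.539, 0.215] pointing down, gripper open.
Joint ranges: [-2.91, 2.91], [-0.94, 2.29], [0.18, 2.7], [-1.29, 4.43], [0.17, 2.64], [-3, 3]. Speed limits (rad/s): [2.57, 2.57, 3.14, 3.14, 3.14, 3.14].

## Interface

Orientations are given as a unit quaternion [x, y, z, w].
In Python, from bench import monitor, vision, job, bot gives the robot as it stands.
- The arm moves only by the tool jog_arm, never from a script. Its argument "commands" is a list of rows, each a list of 2 entries, a list of its own where there are three numbers: the shift along the tool's x, y, z in cm, then the turn, a rotation vector about the tool's x, y, z in degrees. A call has 1 to 8 rows; each row is the pose to reach, as a shift and turn from the pose commanded when the call began, along the tool's axes at that moment; what a row does not reach only later rows make up. A row lasts 1/8 s, in which the tool goes at most 62.5 mm and 10.7 degrees, less where a joint would pass 70% of its speed; a pose out of reach is approached as far as the arm can. A call with a gripper value outside its range is refused whole. "hand" is the opening, from -1 (shut) to 1 (fully open), set as the call begins (left out, the last holds). The fingers move at their own pace and stop on an object; "force" is the grip in N (left out, the last holds). Time passes only in rows, so rows that repeat a pose let the fingers close. It gives the time, the measured TCP pose, the force and the opening at its end, in the units of the state.
- monitor.sense(): the state, without advancing time (a new reading comes with each control period).
- vision.capture(name): name is "scene" or "top"; returns (picture, depth): 400x640x3 uint8, blue, green, red; 400x640 float32, m along the optical axis (not along the pixel's ray), 0 where there is no reading.
- vision.camera_info(name): a dict with "intrinsics" (3x3 intrinsics, pixels), "k1" (the pictures are not rectified: a ray, as slopes to the right and down, at radius r is drawn at 1 + k1 r^2 times it, then the intrinsics apply), "extrinsics" (4x4, takes a point from camera to world coordinates). Camera axes: x right, y down, z forward; pixel columns grow to the right and rows downward; lengths in m; the calibration is good to about 2 mm. A picture is of the moment at which its call begins. camera_info takes no time and is no camera call.
- job.job_done(): hands the job in, once; it reports no verdict.
The state is a dict: "clock": time; "joint_pos": joint angles; "joint_velocities": joint speeds; "joint_efforts": joint torques, N m; "tcp_pos": TCP position; "ee_rot": TCP orientation; "force": force on the tool from outside, world axes, zero at the start; "moment": the same for the moment, N m; "opening": opening from 0.0 (shut) to 1.0 (fully open).
Only numpy, scipy, OpenCV 4.12 (cv2) and the standard library are available. Lean on these libraries where they do the work, as an engineer would, in place of code of your own. Each camera call takes 0.05 s, during which the arm holds its last target.

## Working session

There is one attempt and no reset: what is moved stays moved. The work goes in short steps, Python scripts to look and compute and a tool call to move; the robot and the scene stay as the last step left them, time stands still between calls to the robot, and variables do not carry over. Pictures are saved under pics/ and viewed, and the job is handed in when it is done.

Besides the shell and the picture viewer there is one more tool, called after "Emit:" in YAML: its name, and indented under it one key for each argument. jog_arm: Moves the arm, as the interface text tells. Its arguments: {"type":"object","properties":{"commands":{"type":"array","items":{"type":"array"}},"hand":{"type":"number"},"force":{"type":"number"}},"required":["commands"]}

```bash
mkdir -p pics; ls; python3 - <<'E'
from bench import monitor, vision, job, bot
import cv2, numpy as np
print(monitor.sense()); print(bot.hold_point_z)
for n in("scene","top"):
    im,d=vision.capture(n); cv2.imwrite(f"pics/{n}0.png",im); np.save(f"{n}0.npy",d)
    i=vision.camera_info(n); print(n,i)
E
```

```text
pics
{'clock': 0.0, 'joint_pos': array([-1.42611464e+00,  1.59062199e-01,  1.59819140e+00, -3.20561162e-05,
        1.38621793e+00, -2.10094449e-01]), 'joint_velocities': array([ 1.64273883e-03,  5.91665998e-04,  2.93334791e-05, -5.85963224e-04,
       -1.29102010e-03,  3.11087559e-04]), 'joint_efforts': array([ 3.00359214e-03, -3.85570765e+01, -3.22106838e+01,  7.03613134e-02,
        3.79687152e-02, -1.48622889e-04]), 'tcp_pos': array([ 0.19962575, -0.53857371,  0.213632  ]), 'ee_rot': array([-0.57990732,  0.4043847 , -0.40346023,  0.58086174]), 'force': array([-0.04373626,  0.05190341,  0.20733614]), 'moment': array([ 0.02983357, -0.00310772,  0.02480867]), 'opening': 0.9969695464186795}
-0.0187
scene {'intrinsics': array([[425.19946622,   0.        , 324.28922059],
       [  0.        , 425.19946622, 195.45186082],
       [  0.        ,   0.        ,   1.        ]]), 'k1': 0.02925574499698916, 'extrinsics': array([[ 0.90069092, -0.21234583,  0.37903181,  0.24597739],
       [-0.43418985, -0.47073049,  0.76804425, -0.8081509 ],
       [ 0.01533084, -0.85634225, -0.51618108,  0.52867713],
       [ 0.        ,  0.        ,  0.        ,  1.        ]])}
top {'intrinsics': array([[433.35217874,   0.        , 314.36814484],
       [  0.        , 433.35217874, 207.37799399],
       [  0.        ,   0.        ,   1.        ]]), 'k1': -0.09913351140569554, 'extrinsics': array([[-0.02280489, -0.99317082,  0.11441883,  0.44947581],
       [-0.99972492,  0.02328203,  0.00283538, -0.1181211 ],
       [-0.00547992, -0.11432269, -0.99342855,  1.22832657],
       [ 0.        ,  0.        ,  0.        ,  1.        ]])}
```

View pics/scene0.png

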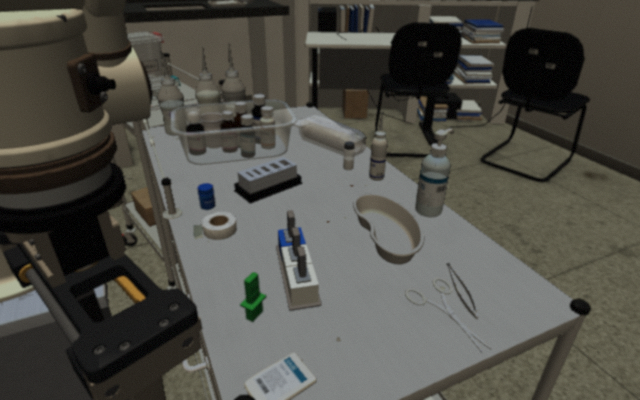

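View pics/top0.png

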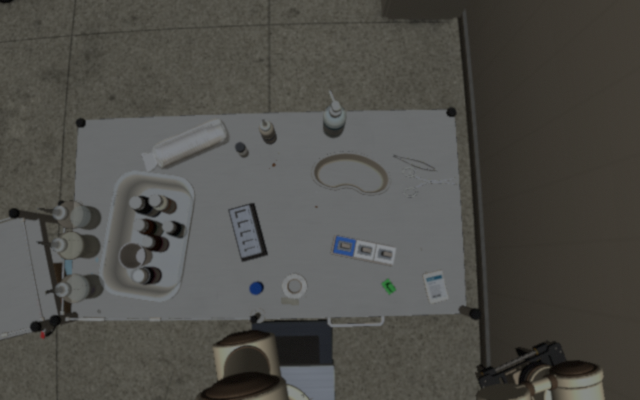

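```bash
cat > h.py <<'E'
import numpy as np, cv2
from bench import monitor, vision, job, bot
def ray(name,pts):
    i=vision.camera_info(name);K=np.array(i["intrinsics"]);k1=i["k1"];E=np.array(i["extrinsics"])
    p=np.atleast_2d(np.array(pts,float)); q=(p-K[:2,2])/K[0,0]
    u=cv2.undistortPoints(q.reshape(-1,1,2),np.eye(3),np.array([k1,0,0,0.])).reshape(-1,2)
    d=np.c_[u,np.ones(len(u))]@E[:3,:3].T
    return E[:3,3],d
def onplane(name,pts,z):
    o,d=ray(name,pts); s=(z-o[2])/d[:,2]; return o+d*s[:,None]
def proj(name,P):
    i=vision.camera_info(name);K=np.array(i["intrinsics"]);k1=i["k1"];E=np.linalg.inv(np.array(i["extrinsics"]))
    c=np.atleast_2d(P)@E[:3,:3].T+E[:3,3]; u=c[:,:2]/c[:,2:]; r=(u**2).sum(1,keepdims=True)
    return u*(1+k1*r)*K[0,0]+K[:2,2]
E
python3 - <<'E'
import cv2
a=cv2.imread("pics/top0.png");s=cv2.imread("pics/scene0.png")
def c(im,x,y,w,h,f,n): 
    o=cv2.resize(im[y:y+h,x:x+w],None,fx=f,fy=f,interpolation=cv2.INTER_CUBIC); o=cv2.convertScaleAbs(o,alpha=1.7); cv2.imwrite(n,o)
c(a,325,225,80,75,8,"pics/c1.png"); c(a,220,195,60,75,8,"pics/c2.png")
c(s,225,155,100,50,8,"pics/c3.png"); c(s,235,200,100,120,5,"pics/c4.png")
E
```

```text
(no output)
```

View pics/c1.png

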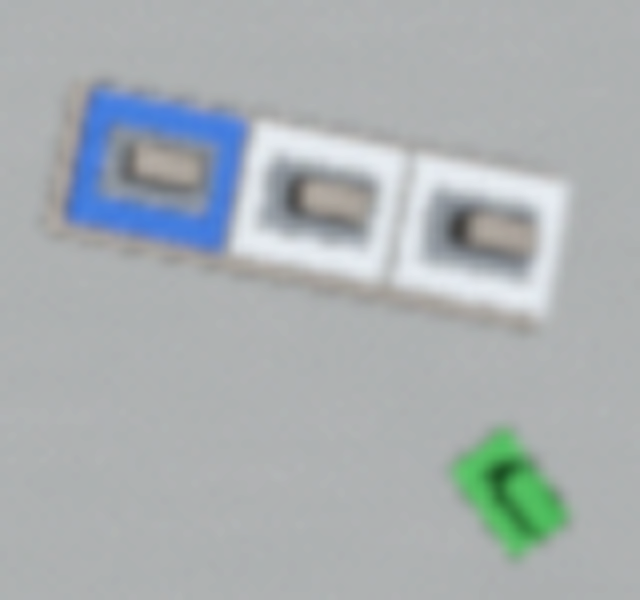

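View pics/c2.png

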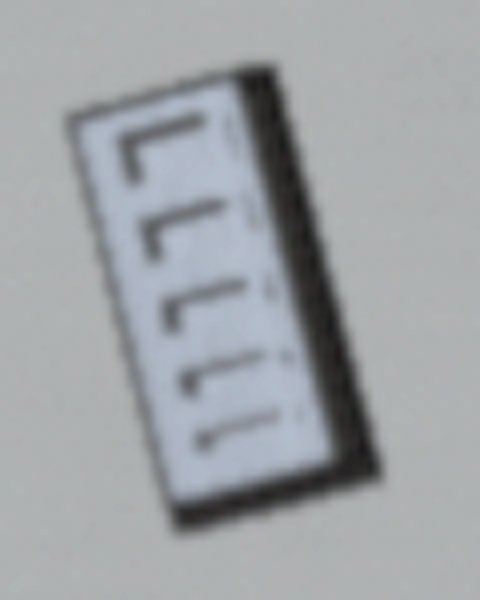

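View pics/c3.png

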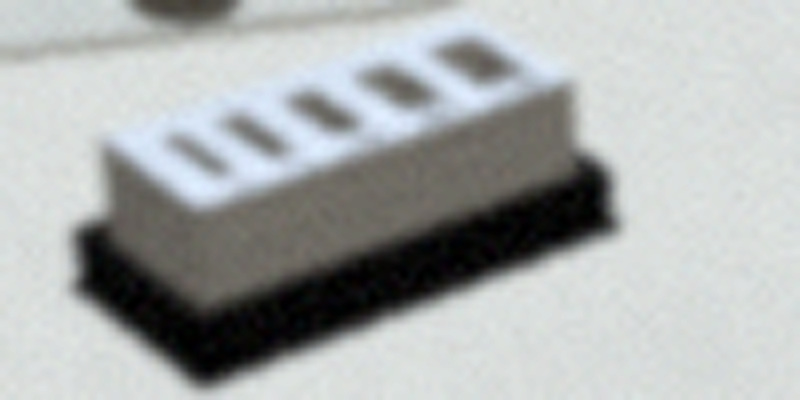

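View pics/c4.png

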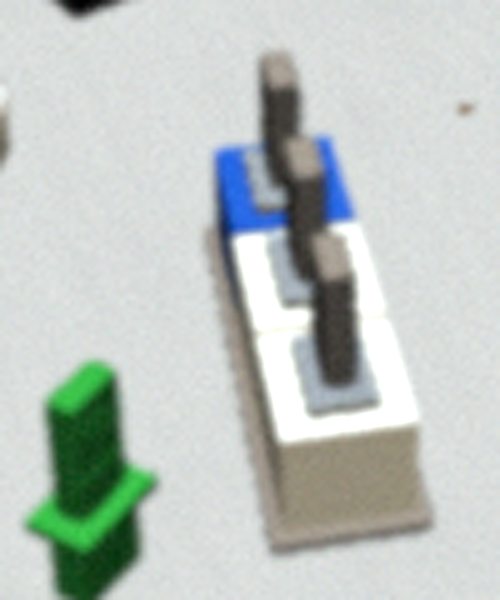

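```bash
cat > m.py <<'E'
from h import *
top=cv2.imread("pics/top0.png"); sc=cv2.imread("pics/scene0.png")
def crop_mask(name,im,x,y,w,h,f,fn):
    c=cv2.resize(im[y:y+h,x:x+w],None,fx=f,fy=f,interpolation=cv2.INTER_CUBIC)
    m=fn(c).astype(np.uint8)*255
    cs,_=cv2.findContours(m,cv2.RETR_EXTERNAL,cv2.CHAIN_APPROX_NONE)
    out=[]
    for k in cs:
        p=k.reshape(-1,2).astype(float); p=(p+.5)/f-.5+[x,y]
        out.append((cv2.contourArea(k)/f/f,p))
    return sorted(out,key=lambda t:-t[0])
def rect(name,p,z):
    P=onplane(name,p,z)[:,:2]; hull=cv2.convexHull((P*1000).astype(np.float32))
    r=cv2.minAreaRect(hull); return r,P
E
python3 - <<'E'
from m import *
g=cv2.cvtColor(top,cv2.COLOR_BGR2GRAY); print(g[200:265:5,225:272:3]); 
print(top[230,255],top[225,238],top[235,330], top[250,255])
print(top[238:254,336:357].tolist()[7])
print(sc[175:195:5,235:300:6].tolist())
E
```

```text
[[104 103 104 105 104 104 104 104 105 104 104 104 104 104 105 103]
 [104 104 104 104 101  92  71  74  59  21  86 104 104 103 104 104]
 [105  76  94 104  97  75  64 103  95  28  35 103 104 105 104 103]
 [104  99  96 100  80 109 109 109 106  56  23  95 105 105 104 104]
 [105 104  76 107 107 102  91  71 103  95  27  47 104 104 103 103]
 [104 104  97 102  96  95 109 108 109 107  47  20  97 104 104 103]
 [104 104 104  80 106 106 102  89  76 104  86  26  62 105 104 105]
 [104 104 105  83 104  81 102 107 108 111 105  39  19 102 104 104]
 [104 104 104 102  90 107  97  84  82  98  98  75  23  70 104 104]
 [103 103 104 102  76 105 102 107 106 105 107 101  33  28 104 104]
 [104 103 104 103  97  95 102  81 106 107 109 108  62  25  89 104]
 [104 104 104 103 103  75 104  97  83  55  32  26  33  52  81 104]
 [104 103 103 104 103  96  37  54  80  97 103 103 103 104 104 104]]
[93 87 83] [71 67 65] [105 105 103] [118 110 104]
[[128, 74, 43], [119, 79, 60], [103, 88, 81], [88, 83, 79], [71, 68, 66], [66, 68, 70], [88, 93, 97], [96, 100, 104], [95, 100, 105], [95, 100, 104], [93, 98, 102], [92, 96, 100], [90, 95, 99], [85, 88, 90], [82, 77, 76], [99, 79, 69], [120, 77, 53], [127, 75, 44], [120, 78, 58], [115, 102, 96], [134, 130, 127]]
[[[132, 132, 130], [89, 86, 84], [140, 130, 123], [116, 111, 106], [135, 126, 118], [113, 108, 103], [62, 66, 67], [57, 61, 63], [57, 62, 63], [59, 63, 64], [56, 58, 61]], [[129, 129, 126], [55, 58, 60], [76, 76, 75], [86, 85, 84], [59, 65, 66], [61, 65, 68], [59, 63, 65], [59, 63, 65], [53, 58, 58], [15, 15, 17], [6, 6, 5]], [[31, 29, 29], [51, 54, 55], [53, 57, 60], [58, 63, 63], [58, 64, 64], [58, 62, 64], [45, 48, 51], [7, 8, 6], [0, 1, 1], [2, 1, 1], [34, 34, 33]], [[31, 31, 31], [13, 11, 11], [47, 49, 51], [59, 62, 65], [36, 40, 40], [7, 6, 7], [10, 7, 9], [1, 2, 4], [47, 49, 49], [128, 129, 127], [130, 131, 127]]]
```

```bash
python3 - <<'E'
from m import *
bl=lambda t:(lambda c:cv2.GaussianBlur(c[:,:,0].astype(float)-c[:,:,2],(0,0),3)>t)
for name,im,b in(("top",top,(220,195,60,75)),("scene",sc,(225,150,100,55))):
  for t in (5,7,9):
    r=crop_mask(name,im,*b,8,bl(t))[0]
    R,_=rect(name,r[1],.054); print("gauge",name,t,R)
# outer silhouette of gauge base in top (z between)
hb=lambda c:(c[:,:,0].astype(float)-c[:,:,2]>35)
for name,im,b in(("top",top,(325,225,80,50)),("scene",sc,(270,215,50,60))):
  r=crop_mask(name,im,*b,8,hb)[0]; print("blue",name,rect(name,r[1],.045)[0])
for t in(118,123,128):
  r=crop_mask("top",top,325,225,80,50,8,lambda c:(c[:,:,0]>t))[0]
  print("holder",rect("top",r[1],.045)[0])
# handle tops: warm
for t in(3,5,7):
  rs=crop_mask("top",top,325,225,80,50,8,lambda c:(c[:,:,2].astype(float)-c[:,:,0]>t)&(cv2.cvtColor(c,6)>82))
  for r in rs[:4]:
    if r[0]>10: print("handle",t,r[0],r[1].mean(0),rect("top",r[1],.098)[0])
  rs=crop_mask("scene",sc,280,205,35,60,8,lambda c:(c[:,:,2].astype(float)-c[:,:,0]>t)&(cv2.cvtColor(c,6)>78))
  for r in rs[:4]:
    if r[0]>10: print("handle sc",t,r[0],r[1].mean(0),rect("scene",r[1],.098)[0])
E
```

```text
gauge top 5 ((525.2291870117188, 76.19071960449219), (137.66770935058594, 59.5133171081543), 14.425286293029785)
gauge top 7 ((525.2014770507812, 76.00916290283203), (135.70742797851562, 57.55644226074219), 14.382407188415527)
gauge top 9 ((525.2574462890625, 75.95641326904297), (133.81858825683594, 55.73096466064453), 14.344457626342773)
gauge scene 5 ((525.5993041992188, 72.63865661621094), (139.25894165039062, 63.14411926269531), 14.30655288696289)
gauge scene 7 ((525.4827270507812, 71.70228576660156), (137.22039794921875, 60.42380905151367), 14.722156524658203)
gauge scene 9 ((525.3861083984375, 71.60115051269531), (135.4687957763672, 57.94293975830078), 14.259055137634277)
blue top ((478.89129638671875, -193.4051971435547), (55.077392578125, 47.0706787109375), 77.24396514892578)
blue scene ((466.3680419921875, -194.58729553222656), (56.4319953918457, 23.72295570373535), 75.00041961669922)
holder ((460.0772399902344, -275.9093933105469), (110.92060852050781, 46.2315788269043), 77.26580810546875)
holder ((453.9106750488281, -303.03277587890625), (53.70922088623047, 44.921451568603
[... 2271 characters left out ...]
 ] ((466.0630187988281, -247.0301513671875), (18.55707550048828, 7.970396518707275), 78.4637451171875)
handle 7 15.3984375 [387.3378268  253.78063725] ((453.9124450683594, -301.6203308105469), (18.06670379638672, 7.47528600692749), 79.08550262451172)
handle sc 7 40.46875 [301.179375 250.81    ] ((453.3951110839844, -306.95709228515625), (22.216182708740234, 9.17371940612793), 75.17051696777344)
handle sc 7 26.8046875 [295.06648089 231.04179936] ((464.98968505859375, -252.72154235839844), (21.73163604736328, 7.52179479598999), 77.0020523071289)
handle sc 7 25.953125 [290.31891026 213.32532051] ((477.7173156738281, -198.7611541748047), (20.77268409729004, 9.695959091186523), 76.28046417236328)
```

```bash
cat >> h.py <<'E'
from scipy.spatial.transform import Rotation as Ro
def state():
    s=monitor.sense(); R=Ro.from_quat(s["ee_rot"]).as_matrix(); return s,R
def goal_R(yaw,R):
    # jaw axis at yaw (deg), mod 180 nearest, y down
    best=None
    for k in(0,180):
        a=np.radians(yaw+k); x=np.array([np.cos(a),np.sin(a),0]); y=np.array([0,0,-1.]); G=np.c_[x,y,np.cross(x,y)]
        ang=Ro.from_matrix(R.T@G).magnitude()
        if best is None or ang<best[0]: best=(ang,G)
    return best[1]
def go(pos,yaw):
    s,R=state(); G=goal_R(yaw,R)
    sh=R.T@(np.array(pos)-s["tcp_pos"])*100; rv=np.degrees(Ro.from_matrix(R.T@G).as_rotvec())
    print("shift cm",sh.round(2),"turn",rv.round(2))
def rep():
    s,R=state(); y=np.degrees(np.arctan2(R[1,0],R[0,0]))
    print("t",round(s["clock"],2),"tcp",(s["tcp_pos"]*1000).round(1),"yaw",round(y,2),"tilt",np.degrees(R[:2,1]).round(2),"F",np.round(s["force"],2),"M",np.round(s["moment"],3),"op",round(s["opening"],3),"q6",s["joint_pos"].round(2))
E
python3 - <<'E'
from h import *
s,R=state(); print(R.round(3)); rep(); go([.4783,-.196,.16],-12.8)
E
```

```text
[[ 0.347 -0.     0.938]
 [-0.938  0.002  0.347]
 [-0.002 -1.     0.   ]]
t 0.1 tcp [ 199.7 -538.6  213.8] yaw -69.67 tilt [-0.01  0.09] F [ 0.46  0.56 -0.34] M [0.04  0.029 0.024] op 0.999 q6 [-1.43  0.16  1.6   0.    1.39 -0.21]
shift cm [-22.44   5.42  38.03] turn [ -0.06 -56.87  -0.07]
```

Emit:
jog_arm:
  commands:
    - [[-22.4,5.4,38.0],[0,-56.9,0]]
    - [[-22.4,5.4,38.0],[0,-56.9,0]]
    - [[-22.4,5.4,38.0],[0,-56.9,0]]
    - [[-22.4,5.4,38.0],[0,-56.9,0]]
    - [[-22.4,5.4,38.0],[0,-56.9,0]]
    - [[-22.4,5.4,38.0],[0,-56.9,0]]
    - [[-22.4,5.4,38.0],[0,-56.9,0]]
    - [[-22.4,5.4,38.0],[0,-56.9,0]]
  hand: 0.2
  force: 40

```text
clock: 1.1
tcp_pos: [0.4791, -0.1937, 0.1595]
ee_rot: [-0.702, 0.077, -0.076, 0.703]
force: [0.1, 0.3, 0.7]
opening: 0.605
```

```bash
python3 - <<'E'
from h import *
rep()
for n in("scene","top"):
    im,d=vision.capture(n); cv2.imwrite(f"pics/{n}1.png",im)
im=cv2.imread("pics/scene1.png")
cv2.imwrite("pics/c5.png",cv2.convertScaleAbs(cv2.resize(im[130:270,210:350],None,fx=4,fy=4,interpolation=2),alpha=1.7))
rep();go([.4783,-.196,.16],-12.8)
E
```

```text
t 1.1 tcp [ 479.1 -193.7  159.5] yaw -12.47 tilt [-0.09  0.1 ] F [0.1  0.32 0.74] M [-0.029  0.003 -0.015] op 0.605 q6 [-0.62  0.06  1.82  0.    1.27 -0.4 ]
t 1.2 tcp [ 478.2 -196.5  160.1] yaw -12.66 tilt [-0.06  0.01] F [-0.03 -0.2  -0.31] M [-0.08  -0.08   0.033] op 0.602 q6 [-0.62  0.06  1.82 -0.    1.27 -0.4 ]
shift cm [0.   0.01 0.05] turn [-0.    0.14 -0.06]
```

View pics/c5.png

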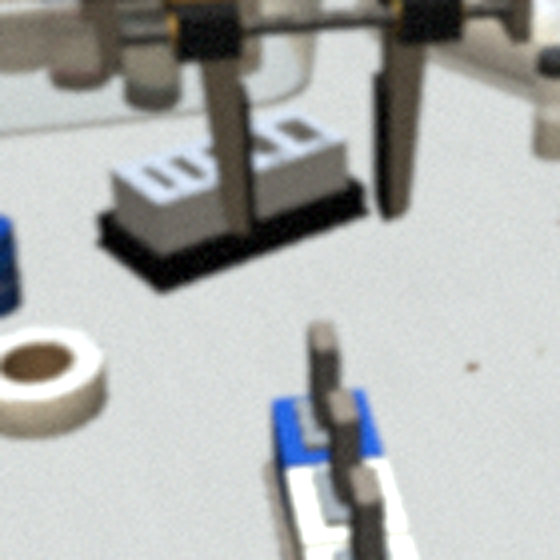

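```bash
python3 - <<'E'
from h import *
print(proj("scene",[[.4782,-.1965,.16],[.4783,-.196,.098],[.4783,-.193,.098]]))
x=np.array([np.cos(np.radians(-12.7)),np.sin(np.radians(-12.7)),0])
for s in(-.028,.028): print(proj("scene",np.array([.4782,-.1965,.16])+x*s))
E
```

```text
[[289.00577051 183.21746673]
 [289.88396369 212.51578964]
 [289.27747606 211.69837745]]
[[273.10396295 184.78506913]]
[[304.66190728 181.67281688]]
```

Emit:
jog_arm:
  commands:
    - [[0,5.0,0],[0,0,0]]
    - [[0,9.0,0],[0,0,0]]
    - [[0,10.2,0],[0,0,0]]
    - [[0,10.2,0],[0,0,0]]
    - [[0,10.2,0],[0,0,0]]

```text
clock: 1.82
tcp_pos: [0.4794, -0.1985, 0.0606]
ee_rot: [0.703, -0.078, 0.08, -0.702]
force: [0.0, -0.6, 0.5]
opening: 0.602
```

```bash
python3 - <<'E'
from h import *
rep()
for n in("scene","top"):
    im,d=vision.capture(n); cv2.imwrite(f"pics/{n}2.png",im)
im=cv2.imread("pics/scene2.png")
cv2.imwrite("pics/c6.png",cv2.convertScaleAbs(cv2.resize(im[150:270,230:350],None,fx=5,fy=5,interpolation=2),alpha=1.7))
E
```

```text
t 1.82 tcp [ 479.4 -198.5   60.6] yaw -12.81 tilt [ 0.16 -0.12] F [ 0.01 -0.64  0.51] M [-0.011 -0.093  0.011] op 0.602 q6 [-0.63  0.19  1.89 -0.    1.06 -0.4 ]
```

View pics/c6.png

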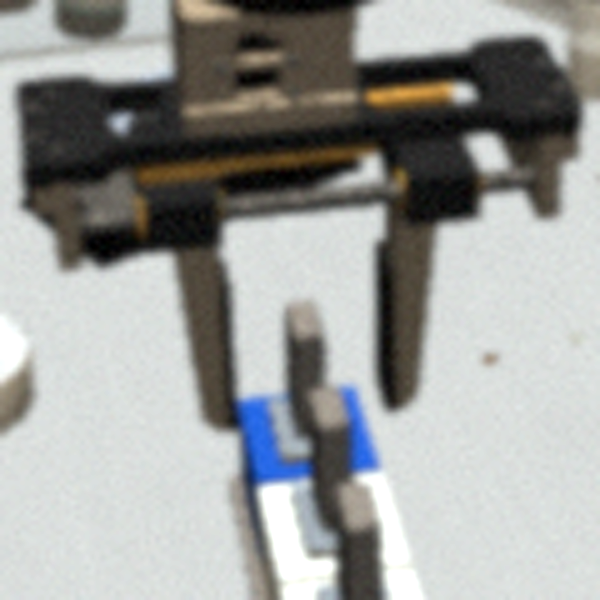

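```bash
python3 - <<'E'
from h import *
rep();s,R=state();t=s["tcp_pos"]
for jx in(-.0277,.0277):
  for w in(-.01,0,.01): print(jx,w,proj("scene",t+R[:,0]*jx+R[:,2]*w))
go([.4783,-.196,.058],-12.8)
E
```

```text
t 1.93 tcp [ 479.4 -198.2   60.4] yaw -12.78 tilt [ 0.16 -0.11] F [ 0.12 -0.67  0.54] M [-0.058 -0.013  0.007] op 0.6 q6 [-0.63  0.19  1.89 -0.    1.06 -0.4 ]
-0.0277 -0.01 [[277.36412714 234.6308307 ]]
-0.0277 0 [[276.65628417 231.50986835]]
-0.0277 0.01 [[275.96304612 228.45408911]]
0.0277 -0.01 [[306.8786195  230.95171725]]
0.0277 0 [[305.87415577 227.91248831]]
0.0277 0.01 [[304.89029333 224.93587618]]
shift cm [-0.15  0.24  0.19] turn [0.08 0.02 0.18]
```

Emit:
jog_arm:
  commands:
    - [[-0.15,0.2,0],[0,0,0]]
    - [[-0.15,0.2,0],[0,0,0]]

```text
clock: 2.17
tcp_pos: [0.4768, -0.1967, 0.0568]
ee_rot: [0.703, -0.079, 0.079, -0.703]
force: [0.8, 0.7, -0.2]
opening: 0.599
```

Emit:
jog_arm:
  commands:
    - [[0,0,0],[0,0,0]]
    - [[0,0,0],[0,0,0]]
    - [[0,0,0],[0,0,0]]
    - [[0,0,0],[0,0,0]]
    - [[0,0,0],[0,0,0]]
    - [[0,0,0],[0,0,0]]
  hand: -1
  force: 40

```text
clock: 2.92
tcp_pos: [0.4769, -0.1968, 0.0566]
ee_rot: [0.703, -0.079, 0.079, -0.703]
force: [0.8, 0.5, -0.4]
opening: 0.129
```

```bash
python3 - <<'E'
from h import *
rep()
E
```

```text
t 2.92 tcp [ 476.9 -196.8   56.6] yaw -12.77 tilt [ 0.01 -0.01] F [ 0.82  0.5  -0.37] M [-0.048 -0.171 -0.016] op 0.129 q6 [-0.63  0.19  1.89  0.    1.05 -0.4 ]
```

Emit:
jog_arm:
  commands:
    - [[0,-2.0,0],[0,0,0]]
    - [[0,-6.0,0],[0,0,0]]
    - [[0,-10.0,0],[0,0,0]]
    - [[0,-12.0,0],[0,0,0]]
    - [[0,-12.0,0],[0,0,0]]
    - [[0,-12.0,0],[0,0,0]]

```text
clock: 3.68
tcp_pos: [0.476, -0.1963, 0.1751]
ee_rot: [-0.702, 0.079, -0.078, 0.703]
force: [-0.2, 0.4, -1.3]
opening: 0.128
```

```bash
python3 - <<'E'
from h import *
rep()
for n in("scene","top"):
    im,d=vision.capture(n); cv2.imwrite(f"pics/{n}3.png",im)
im=cv2.imread("pics/scene3.png")
cv2.imwrite("pics/c7.png",cv2.convertScaleAbs(cv2.resize(im[110:260,220:370],None,fx=4,fy=4,interpolation=2),alpha=1.7))
y=np.radians(14.4)
for k,c in enumerate((-.05,-.03,-.006,.021,.05)): print(k+1,.5254+c*np.cos(y),.0717+c*np.sin(y))
go([.477,.0593,.177],14.4)
E
```

```text
t 3.67 tcp [ 476.  -196.3  175.1] yaw -12.77 tilt [-0.12  0.08] F [-0.23  0.36 -1.25] M [-0.011 -0.039  0.014] op 0.128 q6 [-0.63  0.04  1.81 -0.    1.3  -0.4 ]
1 0.4769708419435684 0.05926550564175726
2 0.49634250516614103 0.06423930338505436
3 0.5195885010332282 0.07020786067701087
4 0.5457402463837012 0.07692248763046194
5 0.5738291580564315 0.08413449435824275
shift cm [-5.54 -0.17 24.94] turn [ -0.11 -27.17  -0.15]
```

View pics/c7.png

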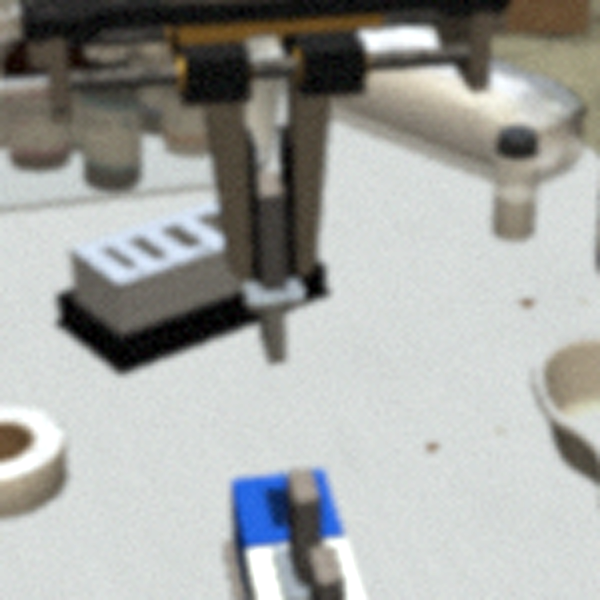

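Emit:
jog_arm:
  commands:
    - [[-5.6,0,25.1],[0,-27.2,0]]
    - [[-5.6,0,25.1],[0,-27.2,0]]
    - [[-5.6,0,25.1],[0,-27.2,0]]
    - [[-5.6,0,25.1],[0,-27.2,0]]
    - [[-5.6,2.0,25.1],[0,-27.2,0]]
    - [[-5.6,4.0,25.1],[0,-27.2,0]]
    - [[-5.6,5.5,25.1],[0,-27.2,0]]
    - [[-5.6,5.5,25.1],[0,-27.2,0]]

```text
clock: 4.78
tcp_pos: [0.4763, 0.0603, 0.1199]
ee_rot: [-0.701, -0.087, 0.09, 0.702]
force: [-0.1, -0.1, -1.1]
opening: 0.125
```

```bash
python3 - <<'E'
from h import *
rep()
for n in("scene","top"):
    im,d=vision.capture(n); cv2.imwrite(f"pics/{n}4.png",im)
im=cv2.imread("pics/scene4.png")
cv2.imwrite("pics/c8.png",cv2.convertScaleAbs(cv2.resize(im[130:205,215:315],None,fx=8,fy=8,interpolation=2),alpha=1.7))
im=cv2.imread("pics/top4.png")
cv2.imwrite("pics/c9.png",cv2.convertScaleAbs(cv2.resize(im[190:270,210:310],None,fx=7,fy=7,interpolation=2),alpha=1.7))
rep();s,R=state();t=s["tcp_pos"]
f=t+R[:,1]*.0416-R[:,2]*.002
for j in(-.004,.004): print("front foot",proj("scene",f+R[:,0]*j-R[:,2]*.014), (proj("scene",f+R[:,0]*j-R[:,2]*.014)-[215,130])*8)
go([.4765,.0612,.1156],14.4)
E
```

```text
t 4.78 tcp [476.3  60.3 119.9] yaw 14.4 tilt [-0.21  0.03] F [-0.05 -0.05 -1.12] M [-0.022 -0.163  0.013] op 0.125 q6 [-0.13  0.01  1.95 -0.    1.18 -0.38]
t 4.88 tcp [477.9  60.1 121.8] yaw 14.39 tilt [0.01 0.  ] F [-1.17  0.69 -1.22] M [-0.064 -0.075  0.032] op 0.129 q6 [-0.13  0.01  1.95  0.    1.18 -0.38]
front foot [[250.96233434 166.52456974]] [[287.69867475 292.19655788]]
front foot [[253.96264825 165.53456073]] [[311.70118601 284.27648587]]
shift cm [-0.11  0.62  0.14] turn [-0.   -0.01  0.01]
```

View pics/c8.png

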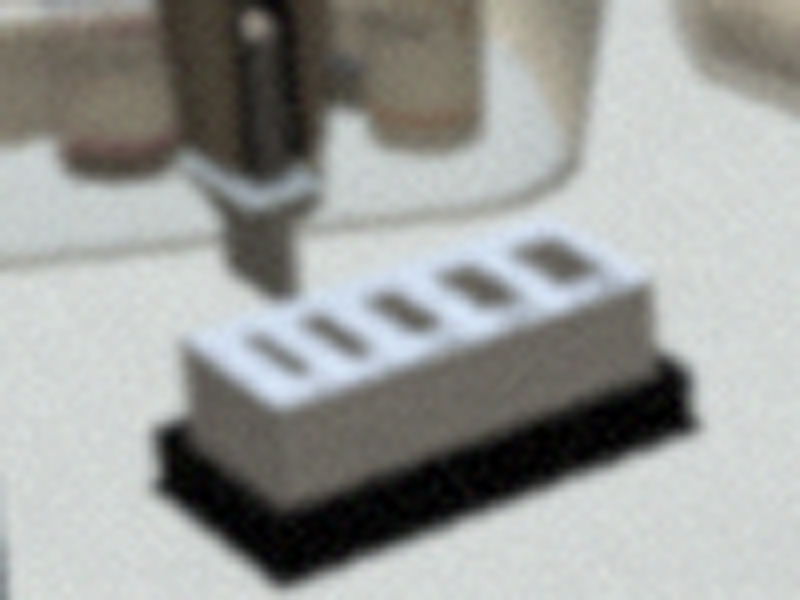

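View pics/c9.png

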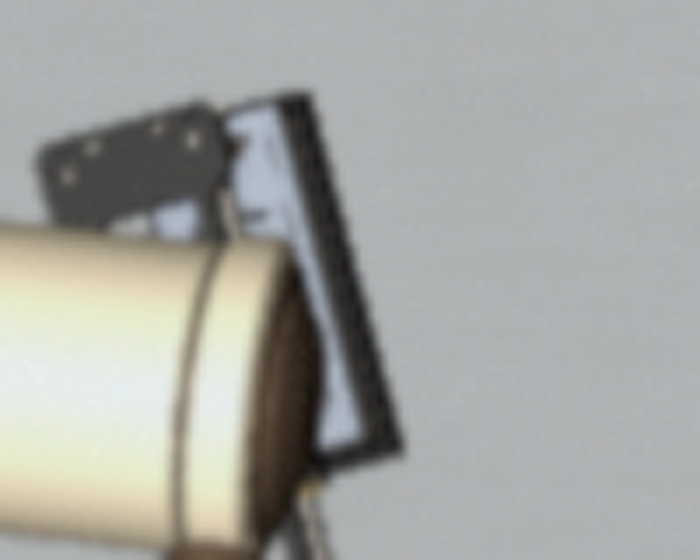

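Emit:
jog_arm:
  commands:
    - [[0,1.8,0.1],[0,0,0]]
    - [[0,1.8,0.1],[0,0,0]]
    - [[0,1.8,0.1],[0,0,0]]
    - [[0,1.8,0.1],[0,0,0]]

```text
clock: 5.38
tcp_pos: [0.4781, 0.0612, 0.1046]
ee_rot: [0.702, 0.089, -0.088, -0.701]
force: [0.3, 0.1, -1.5]
opening: 0.126
```

```bash
cat > look.py <<'E'
from h import *
import sys
n=sys.argv[1]
rep();s,R=state();t=s["tcp_pos"]
im,d=vision.capture("scene"); cv2.imwrite(f"pics/s{n}.png",im)
x0,y0,w,h,f=225,140,80,60,10
c=cv2.convertScaleAbs(cv2.resize(im[y0:y0+h,x0:x0+w],None,fx=f,fy=f,interpolation=2),alpha=1.7)
F=t+R[:,1]*.0416-R[:,2]*.002
def dot(P,col):
    p=(proj("scene",P)[0]-[x0,y0]+.5)*f; cv2.circle(c,tuple(int(v) for v in p),3,col,-1)
for j in(-.004,.004):
  for k in (-.014,.014): dot(F+R[:,0]*j+R[:,2]*k,(0,0,255))
  for k in(-.019,.019): dot(F-R[:,1]*.03+R[:,0]*j/4*12.5+R[:,2]*k,(0,255,255))
y=np.radians(14.4);gx=np.array([np.cos(y),np.sin(y),0]);gy=np.array([-np.sin(y),np.cos(y),0])
G=np.array([.5254,.0717,.054])
for cx,ww in((-.05,.0065),(-.03,.0095),(-.006,.0125)):
  for a in(-.5,.5):
    for b in(-.0155,.0155): dot(G+gx*(cx+a*ww)+gy*b,(0,200,0))
cv2.imwrite(f"pics/l{n}.png",c)
E
python3 look.py 1
```

```text
t 5.38 tcp [478.1  61.2 104.6] yaw 14.42 tilt [ 0.09 -0.01] F [ 0.32  0.1  -1.55] M [-0.024 -0.097 -0.041] op 0.126 q6 [-0.12  0.03  1.96 -0.    1.15 -0.38]
```

View pics/l1.png

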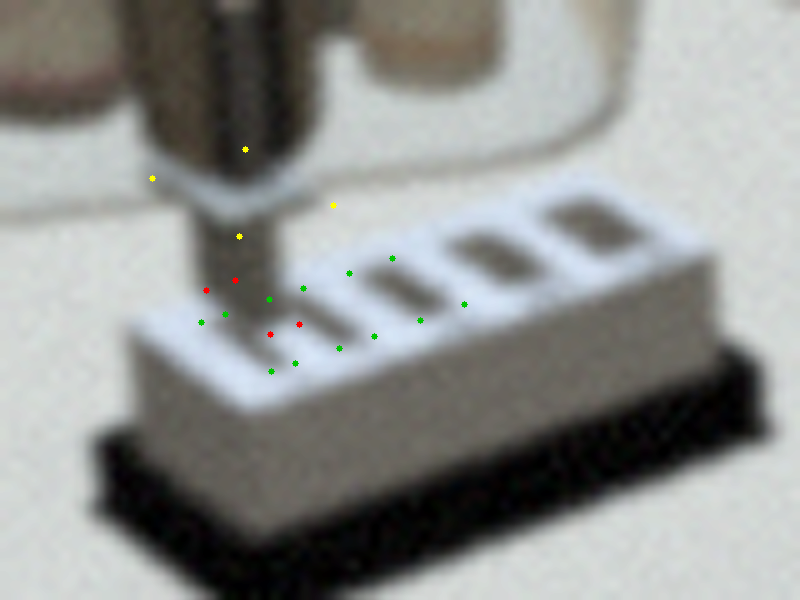

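Emit:
jog_arm:
  commands:
    - [[0,0.4,0],[0,0,0]]
    - [[0,0.8,0],[0,0,0]]
    - [[0,0.9,0],[0,0,0]]
    - [[0,0.9,0],[0,0,0]]

```text
clock: 5.92
tcp_pos: [0.4775, 0.0614, 0.0949]
ee_rot: [0.702, 0.089, -0.089, -0.701]
force: [-2.4, -0.8, 3.3]
opening: 0.127
```

```bash
python3 look.py 2
```

```text
t 5.92 tcp [477.5  61.4  94.9] yaw 14.43 tilt [-0.01 -0.  ] F [-2.44 -0.76  3.33] M [-0.068  0.284 -0.005] op 0.127 q6 [-0.12  0.05  1.97 -0.    1.13 -0.38]
```

View pics/l2.png

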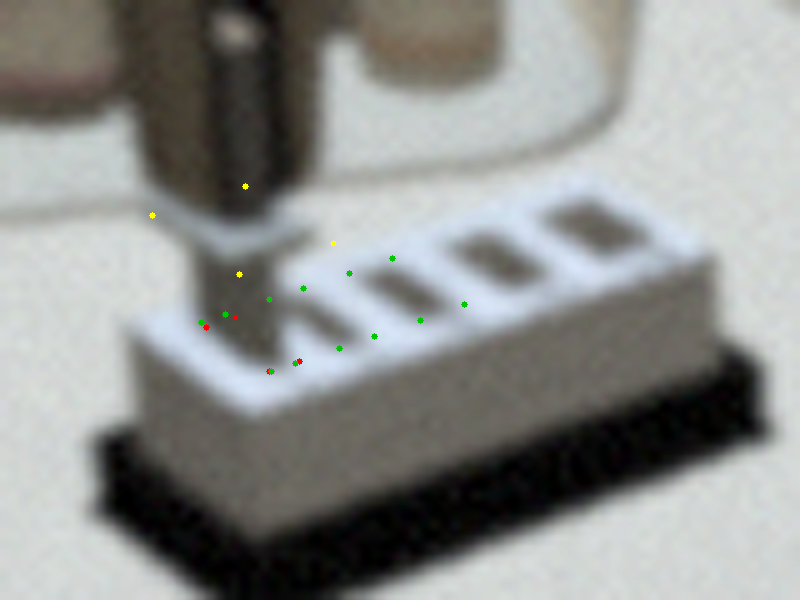

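```bash
python3 - <<'E'
import cv2,numpy as np
im=cv2.imread("pics/s2.png")
c=cv2.resize(im[155:185,235:275],None,fx=20,fy=20,interpolation=2).astype(float)
c=np.clip((c-30)*2.2,0,255).astype(np.uint8); cv2.imwrite("pics/z2.png",c)
im=cv2.imread("pics/scene0.png")
c=cv2.resize(im[155:185,235:275],None,fx=20,fy=20,interpolation=2).astype(float)
c=np.clip((c-30)*2.2,0,255).astype(np.uint8); cv2.imwrite("pics/z0.png",c)
E
```

```text
(no output)
```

View pics/z2.png

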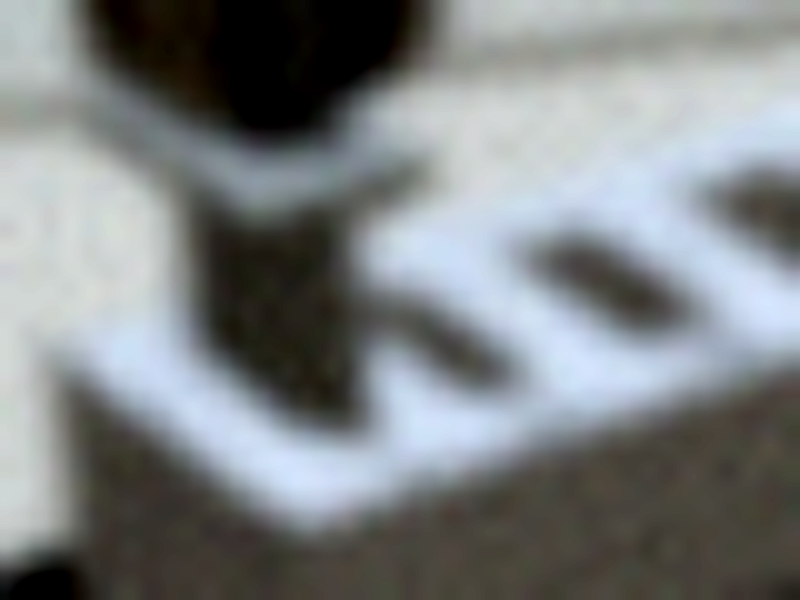

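View pics/z0.png

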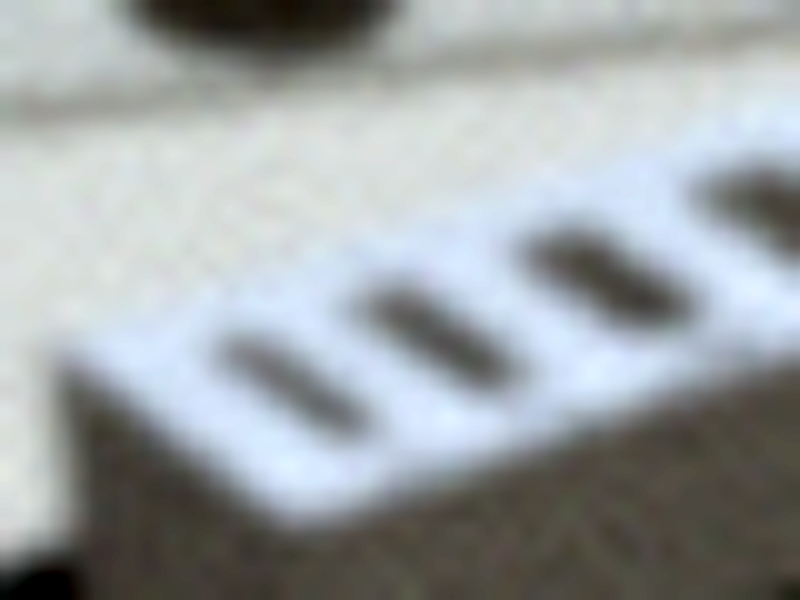

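```bash
python3 - <<'E'
from h import *
a=cv2.imread("pics/s2.png",0).astype(float);b=cv2.imread("pics/scene0.png",0).astype(float)
np.set_printoptions(linewidth=200)
print("cols 240..260"); 
for y in range(163,180): print(y,a[y,240:262].astype(int))
print()
for y in range(163,180): print(y,b[y,240:262].astype(int))
E
```

```text
cols 240..260
163 [117 103  91  84  82  90  95  92  91  91  91  89  90  86  85  84 101 119 124 127 126 125]
164 [123 121 106  89  75  74  86  96  95  92  89  83  78  73  75  89 104 117 126 128 126 127]
165 [127 124 119 100  72  59  66  79  79  72  62  63  69  82  93 109 120 126 128 127 128 128]
166 [128 127 121 105  73  51  48  55  55  53  47  53  74  98 117 125 128 127 127 125 120 116]
167 [127 126 123 107  76  50  42  43  42  45  44  50  77 106 121 129 129 129 128 123 110  97]
168 [123 126 125 106  81  52  41  42  43  41  43  53  72  99 117 119 125 127 129 125 115  96]
169 [126 127 122 107  82  53  42  42  45  43  47  51  65  81  93 100 109 118 124 127 123 117]
170 [124 126 123 110  84  54  43  46  42  45  45  45  56  65  72  74  82  99 115 125 127 130]
171 [126 129 126 114  90  59  41  44  42  44  45  48  57  68  75  69  64  74  88 108 120 128]
172 [128 130 127 119 100  74  52  45  44  43  44  49  60  81  96  88  72  60  68  84 102 119]
173 [122 126 128 125 116  98  77  55  45  47  43  51  56  93 112 109  93  75  68  70  88 109]
174 [100 115 122 126 122 117 104  81  62  47  46  43
[... 1410 characters left out ...]
8 129 124 114  95  78  68  71  84 107 122]
173 [118 129 131 131 132 120 106  92  82  87 100 119 124 130 129 120 107  90  74  76  93 111]
174 [ 93 111 125 130 131 131 123 113  95  83  83  95 111 125 131 132 128 116 102  96 105 117]
175 [ 71  85 106 122 129 133 131 129 117 104  84  79  89 110 127 134 134 136 127 124 118 121]
176 [ 58  67  80 102 119 128 133 133 132 126 111  99  93 107 122 132 134 136 133 130 122 115]
177 [ 58  59  63  76  95 109 123 132 135 134 130 122 119 121 123 124 125 124 118 112 100  91]
178 [ 55  56  58  61  70  86 105 124 133 138 134 135 128 127 118 111 105 100  92  82  75  68]
179 [ 58  58  54  55  57  67  81 102 119 126 129 125 122 112  97  90  83  79  71  66  63  63]
```

```bash
python3 - <<'E'
from h import *
y=np.radians(14.4);gx=np.array([np.cos(y),np.sin(y),0]);gy=np.array([-np.sin(y),np.cos(y),0]);G=np.array([.5254,.0717,.054])
P=onplane("scene",[[244.15,172.05]],.0537)[0]; print("far-left corner gauge",(P-G)@gx*1e3,(P-G)@gy*1e3)
for b in np.arange(-2,8,1.): 
  c=G-gx*.05+gy*b/1e3
  print(b,"Lsil",proj("scene",c-gx*.004+gy*.014).round(2),"Rsil",proj("scene",c+gx*.004-gy*.014).round(2))
# gauge far/near edges in reference: check lower front edge of top face and far
for k in(-.028,.028): print(proj("scene",[G-gx*.067+gy*k,G-gx*.03+gy*k,G+gx*.0+gy*k]).round(2))
a=cv2.imread("pics/scene0.png",0).astype(int)
im=cv2.imread("pics/scene0.png").astype(int); bb=im[:,:,0]-im[:,:,2]
for x in(258,267): print(x,a[160:185,x],bb[150:180,x])
E
```

```text
far-left corner gauge -54.759075969310295 15.460364742116615
-2.0 Lsil [[245.19 172.38]] Rsil [[254.49 175.81]]
-1.0 Lsil [[244.97 172.23]] Rsil [[254.26 175.65]]
0.0 Lsil [[244.74 172.07]] Rsil [[254.03 175.49]]
1.0 Lsil [[244.52 171.92]] Rsil [[253.8  175.33]]
2.0 Lsil [[244.3  171.76]] Rsil [[253.57 175.17]]
3.0 Lsil [[244.08 171.61]] Rsil [[253.34 175.01]]
4.0 Lsil [[243.86 171.45]] Rsil [[253.11 174.85]]
5.0 Lsil [[243.64 171.3 ]] Rsil [[252.88 174.69]]
6.0 Lsil [[243.42 171.14]] Rsil [[252.65 174.53]]
7.0 Lsil [[243.2  170.99]] Rsil [[252.42 174.37]]
[[249.44 180.5 ]
 [263.15 175.7 ]
 [273.85 171.94]]
[[236.86 171.5 ]
 [250.35 167.04]
 [260.89 163.56]]
258 [130 127 131 129 129 133 132 133 134 129 118  92  71  74 102 127 133 118
  92  71  60  66  63  64  62] [ 5  3  4  5  4  2  1  0 -3  0  3  1  1  1  6 13 16 19 18 17 14  5  0  1
 10 16 18 14  5 -3]
267 [129 132 131 133 132 132 131 119  93  66  64  94 123 130 111  85  65  62
  63  65  62  64  63  63  64] [ 1  4  5  2  3  2 -1 -3  0  1  2  5 12 18 18 18 16 14  6 -1 -1  7 14 17
 13  2 -4 -7 -6 -7]
```

Emit:
jog_arm:
  commands:
    - [[0,-0.5,0],[0,0,0]]
    - [[0,-1.0,0],[0,0,0]]
    - [[1.0,-1.0,-0.3],[0,0,0]]
    - [[2.03,-1.0,-0.35],[0,0,0]]
    - [[2.03,-1.0,-0.35],[0,0,0]]
    - [[2.03,-0.6,-0.35],[0,0,0]]
    - [[2.03,-0.3,-0.35],[0,0,0]]
    - [[2.03,-0.3,-0.35],[0,0,0]]

```text
clock: 6.98
tcp_pos: [0.4974, 0.0631, 0.0971]
ee_rot: [-0.701, -0.088, 0.089, 0.702]
force: [0.6, 0.0, 0.1]
opening: 0.128
```

```bash
python3 look.py 3; python3 - <<'E'
import cv2,numpy as np
im=cv2.imread("pics/s3.png")
c=cv2.resize(im[150:185,238:278],None,fx=17,fy=17,interpolation=2).astype(float)
cv2.imwrite("pics/z3.png",np.clip((c-30)*2.2,0,255).astype(np.uint8))
E
```

```text
t 6.97 tcp [497.4  63.1  97.1] yaw 14.43 tilt [-0.07  0.01] F [0.58 0.   0.06] M [-0.039 -0.081  0.002] op 0.128 q6 [-0.12  0.1   1.91 -0.    1.14 -0.37]
```

View pics/z3.png

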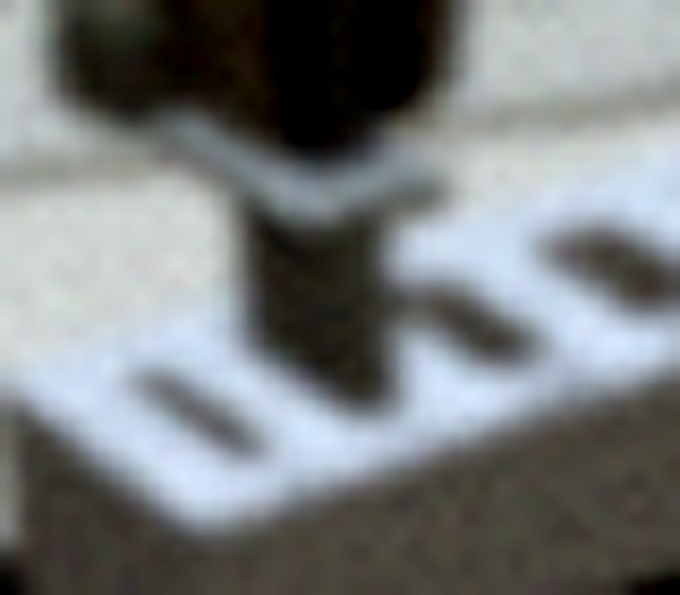

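Emit:
jog_arm:
  commands:
    - [[0,0.1,0],[0,0,0]]
    - [[0,0.2,0],[0,0,0]]
    - [[0,0.3,0],[0,0,0]]
    - [[0,0.35,0],[0,0,0]]

```text
clock: 7.52
tcp_pos: [0.4979, 0.0632, 0.094]
ee_rot: [-0.701, -0.089, 0.089, 0.702]
force: [-0.9, 1.2, -1.7]
opening: 0.123
```

```bash
python3 -c "
from h import *
rep()"
```

```text
t 7.53 tcp [497.9  63.2  94. ] yaw 14.43 tilt [-0.01  0.02] F [-0.92  1.19 -1.73] M [ 0.158 -0.012  0.005] op 0.123 q6 [-0.12  0.1   1.91  0.    1.13 -0.37]
```

Emit:
jog_arm:
  commands:
    - [[0,0.1,0],[0,0,0]]
    - [[0,0.2,0],[0,0,0]]
    - [[0,0.3,0],[0,0,0]]
    - [[0,0.3,0],[0,0,0]]

```text
clock: 8.02
tcp_pos: [0.4978, 0.0632, 0.0909]
ee_rot: [-0.701, -0.089, 0.089, 0.702]
force: [-0.3, 1.5, -1.4]
opening: 0.132
```

```bash
python3 -c "
from h import *
rep()"; python3 look.py 4
```

```text
t 8.03 tcp [497.8  63.2  90.9] yaw 14.43 tilt [-0.01  0.01] F [-0.31  1.54 -1.4 ] M [ 0.301 -0.125 -0.003] op 0.132 q6 [-0.12  0.11  1.91  0.    1.12 -0.37]
t 8.03 tcp [497.8  63.2  90.9] yaw 14.43 tilt [-0.01  0.01] F [-0.31  1.54 -1.4 ] M [ 0.301 -0.125 -0.003] op 0.132 q6 [-0.12  0.11  1.91  0.    1.12 -0.37]
```

View pics/l4.png

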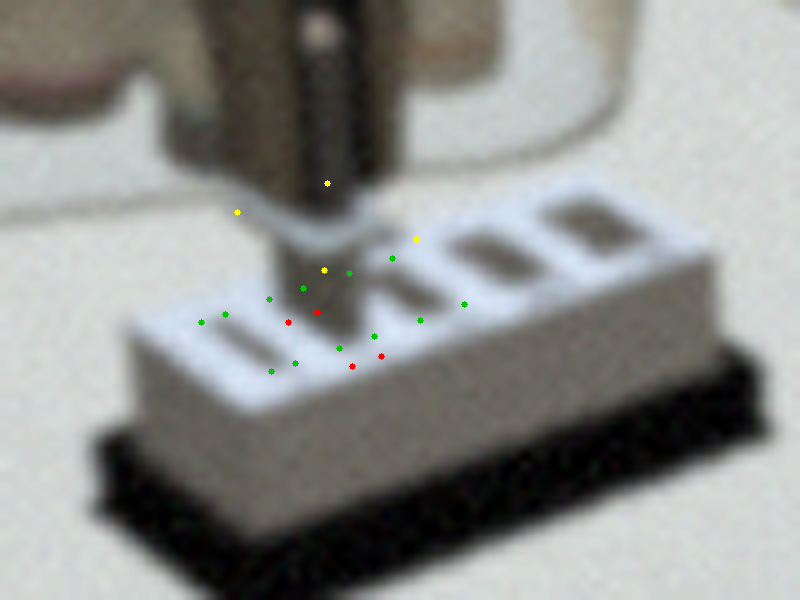

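Emit:
jog_arm:
  commands:
    - [[0,0,0.08],[0,0,0]]
    - [[0,0.2,0.08],[0,0,0]]
    - [[0,0.4,0.08],[0,0,0]]
    - [[0,0.4,0.08],[0,0,0]]

```text
clock: 8.57
tcp_pos: [0.4977, 0.0637, 0.0869]
ee_rot: [0.702, 0.089, -0.089, -0.701]
force: [-0.5, 0.8, -1.2]
opening: 0.122
```

```bash
python3 -c "
from h import *
rep()"
```

```text
t 8.57 tcp [497.7  63.7  86.9] yaw 14.42 tilt [-0. -0.] F [-0.47  0.79 -1.18] M [-0.    -0.088 -0.044] op 0.122 q6 [-0.11  0.11  1.92 -0.    1.11 -0.37]
```

Emit:
jog_arm:
  commands:
    - [[0,0.2,0.03],[0,0,0]]
    - [[0,0.5,0.03],[0,0,0]]
    - [[0,0.8,0.03],[0,0,0]]
    - [[0,1.0,0.03],[0,0,0]]
    - [[0,1.0,0.03],[0,0,0]]

```text
clock: 9.2
tcp_pos: [0.4976, 0.0641, 0.0769]
ee_rot: [-0.701, -0.089, 0.089, 0.702]
force: [0.3, 0.2, -1.5]
opening: 0.125
```

```bash
python3 -c "
from h import *
rep()"
```

```text
t 9.2 tcp [497.6  64.1  76.9] yaw 14.42 tilt [-0.01  0.  ] F [ 0.35  0.21 -1.53] M [-0.101 -0.128 -0.003] op 0.125 q6 [-0.11  0.13  1.92  0.    1.09 -0.37]
```

Going smoothly; foot at about 35 mm, 19 mm deep.

Emit:
jog_arm:
  commands:
    - [[0,0.3,0],[0,0,0]]
    - [[0,0.6,0],[0,0,0]]
    - [[0,0.9,0],[0,0,0]]
    - [[0,1.0,0],[0,0,0]]
    - [[0,1.0,0],[0,0,0]]

```text
clock: 9.82
tcp_pos: [0.4976, 0.0641, 0.067]
ee_rot: [-0.701, -0.089, 0.089, 0.702]
force: [0.4, 0.1, -0.7]
opening: 0.127
```

```bash
python3 -c "
from h import *
rep()"
```

```text
t 9.82 tcp [497.6  64.1  67. ] yaw 14.43 tilt [-0.01  0.  ] F [ 0.38  0.14 -0.71] M [-0.035 -0.136 -0.036] op 0.127 q6 [-0.11  0.14  1.93 -0.    1.07 -0.37]
```

Emit:
jog_arm:
  commands:
    - [[0,0.1,0],[0,0,0]]
    - [[0,0.2,0],[0,0,0]]
    - [[0,0.25,0],[0,0,0]]
    - [[0,0.25,0],[0,0,0]]

```text
clock: 10.32
tcp_pos: [0.4976, 0.0641, 0.0649]
ee_rot: [0.702, 0.089, -0.089, -0.701]
force: [-3.0, -0.4, 3.6]
opening: 0.125
```

```bash
python3 -c "
from h import *
rep()"
```

```text
t 10.32 tcp [497.6  64.1  64.9] yaw 14.43 tilt [-0.01 -0.  ] F [-2.96 -0.38  3.64] M [-0.072  0.336 -0.066] op 0.125 q6 [-0.11  0.15  1.93 -0.    1.07 -0.37]
```

Emit:
jog_arm:
  commands:
    - [[0,-0.05,0],[0,0,0]]
    - [[0,-0.05,0],[0,0,0]]

```text
clock: 10.58
tcp_pos: [0.4977, 0.0641, 0.0652]
ee_rot: [0.702, 0.089, -0.089, -0.701]
force: [-2.2, -0.4, 3.0]
opening: 0.126
```

Emit:
jog_arm:
  commands:
    - [[0,0,0],[0,0,0]]
    - [[0,0,0],[0,0,0]]
    - [[0,0,0],[0,0,0]]
    - [[0,0,0],[0,0,0]]
  hand: 0.0

```text
clock: 11.08
tcp_pos: [0.4977, 0.0641, 0.065]
ee_rot: [-0.701, -0.089, 0.089, 0.702]
force: [-0.0, 0.2, 0.3]
opening: 0.497
```

```bash
python3 -c "
from h import *
rep()"; python3 look.py 5
```

```text
t 11.07 tcp [497.7  64.1  65. ] yaw 14.43 tilt [0. 0.] F [-0.01  0.15  0.27] M [ 0.011 -0.07  -0.031] op 0.497 q6 [-0.11  0.15  1.93  0.    1.07 -0.37]
t 11.07 tcp [497.7  64.1  65. ] yaw 14.43 tilt [0. 0.] F [-0.01  0.15  0.27] M [ 0.011 -0.07  -0.031] op 0.497 q6 [-0.11  0.15  1.93  0.    1.07 -0.37]
```

View pics/l5.png

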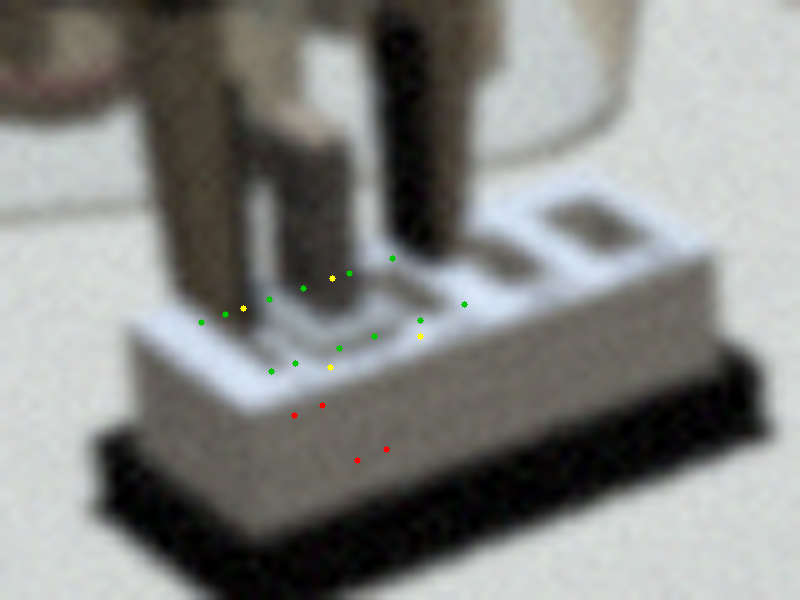

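Emit:
jog_arm:
  commands:
    - [[0,-1,0],[0,0,0]]
    - [[0,-4,0],[0,0,0]]
    - [[0,-8,0],[0,0,0]]
    - [[0,-13,0],[0,0,0]]
    - [[0,-16,-5],[0,0,0]]
    - [[0,-16,-11],[0,0,0]]
    - [[0,-16,-14],[0,0,0]]
    - [[0,-16,-14],[0,0,0]]

```text
clock: 12.12
tcp_pos: [0.5328, -0.0732, 0.2257]
ee_rot: [0.702, 0.088, -0.087, -0.702]
force: [0.9, 0.2, -0.4]
opening: 0.499
```

Emit:
jog_arm:
  commands:
    - [[-5,0,-6],[0,0,0]]
    - [[-10,0,-12],[0,0,0]]
    - [[-10,0,-18],[0,0,0]]
    - [[-10,0,-24],[0,0,0]]
    - [[-10,0,-24],[0,0,0]]

```text
clock: 12.75
tcp_pos: [0.4956, -0.3305, 0.2253]
ee_rot: [0.702, 0.088, -0.088, -0.702]
force: [-0.7, 0.6, -0.5]
opening: 0.5
```

```bash
python3 look.py 6; python3 - <<'E'
from h import *
im,d=vision.capture("top")
cv2.imwrite("pics/t6.png",cv2.convertScaleAbs(cv2.resize(im[190:310,220:410],None,fx=4,fy=4,interpolation=2),alpha=1.7))
E
```

```text
t 12.75 tcp [ 495.6 -330.5  225.3] yaw 14.33 tilt [ 0.01 -0.  ] F [-0.67  0.58 -0.46] M [-0.062 -0.099  0.051] op 0.5 q6 [-0.79  0.2   1.52  0.    1.41 -1.04]
```

View pics/l6.png

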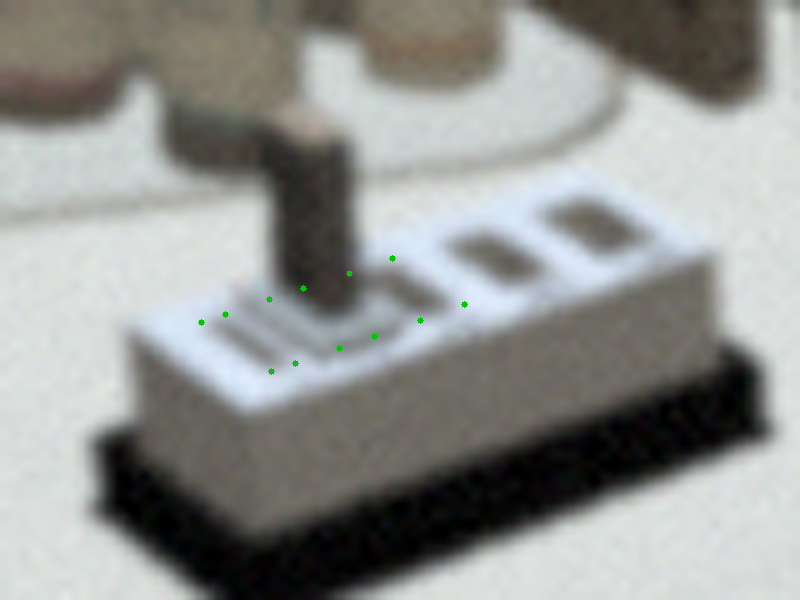

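View pics/t6.png

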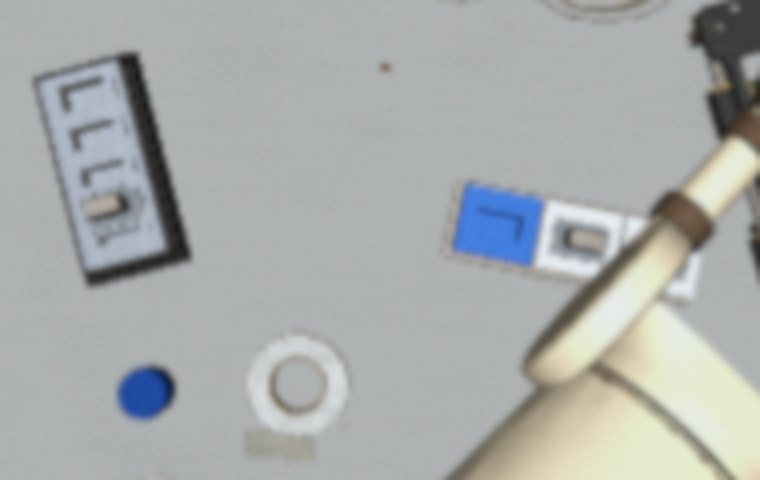

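```bash
python3 -c "
from bench import job
print(job.job_done())"
```

```text
the job is handed in; nothing more can be done
None
```

The blue-pocket spacer is the 8 mm one: slot 1 (6.5 mm) refused it and slot 2 (9.5 mm) accepted it. I left it fully home in slot 2, let go and handed the job in at about 12.8 s. No verdict was reported.

- **Trials:** I took it out by the handle. On slot 1 the press was about 4.6 N and the blade stayed on the mouth. In slot 2 it met a side force of 1.5 N at first; moving it about 1 mm along y removed that. It then sank freely until the collar touched at about 5 N.
- **Last checks:** The final pictures show the spacer upright in slot 2 with its collar on the block, the blue pocket empty and the arm clear. The middle spacer, jar and tape look unmoved.
- **Not confirmed:** In the final top picture the arm hid most of the third pocket and its spacer, and the vial was outside the close-up. I did not check those two again, but nothing was moved near them.
- **Disagreement:** The two cameras differed by about 4–5 mm in y. I steered by the blade's position on the gauge in the scene picture and by force. That put the spacer about 2.4 mm too far along y on slot 1, so at most 4 mm off centre against the 7 mm allowed.

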